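# Build two support columns on the measuring plate

## Robot

A 6-joint arm with a two-finger parallel gripper is mounted at the origin on the work surface. World frame = base frame: x ahead of the robot, y to its left, z up, the work surface at z = 0. Lengths are in m, angles in degrees, forces in N, time in s.
With the tool pointing down it reaches from about 0.4 to 0.825 m from the base axis. Payload 7 kg.
Tool frame: the origin (TCP) lies between the finger pads; the fingertips stand 22 mm ahead of it and the grasp point (between the pads) lies 3 mm ahead of it; z points along the fingers, y is the line along which they close (so a half turn about z gives the same grasp; the last joint's range is limited). The gripper opens to 88 mm and grips with 3 to 60 N. Pads are 19 mm wide; open, the fingers measure 130 mm over their backs; the gripper's body (78 mm by 193 mm) begins 47 mm behind the grasp point.
Start: joints at [85.72, 20.546, 0.682, 0, -70.136, -16.507], TCP at [0.24, 0.631, 0.249] pointing down, gripper open.
Joint ranges: [-176.03, 176.03], [-82.01, 121.73], [-58.28, 71.71], [-173.87, 95.51], [-174.79, -0.11], [-173.66, 173.66]. Speed limits (degrees/s): [136.94, 136.94, 172.46, 180, 180, 180].

## Interface

Orientations are given as [roll, pitch, yaw] about the fixed x, y, z axes, in that order (R = Rz(yaw) Ry(pitch) Rx(roll)).
In Python, from plant import ctrl gives the robot as it stands.
- The arm moves only by the tool apply_moves, never from a script. Its argument "targets" is a list of rows, each an object with "travel": the shift along the tool's x, y, z in mm, a list of three; "roll": the turn about the tool's z in degrees; "jaw": the finger opening in mm, from 0 to 87.6. In form: [{"travel": [tx, ty, tz], "roll": roll, "jaw": jaw}, ...]. A call has 1 to 10 rows; each row shifts and turns the commanded pose from where the row before left it, along the tool's axes as they then stand; what a row does not reach is not made up. A row lasts 1/10 s, in which the tool goes at most 50 mm and 8.59 degrees, less where a joint would pass 70% of its speed; a pose out of reach is approached as far as the arm can. A call with a gripper value outside its range is refused whole. The fingers move at their own pace and stop on an object; the grip force is fixed at half the most. Time passes only in rows, so rows that do not move let the fingers close. It gives the time, the measured TCP pose, the force, the opening and the grip force at its end, in the units of the state.
- ctrl.get_obs(): the state, without advancing time (a new reading comes with each control period).
- ctrl.snapshot(name): name is "scene" or "top" or "wrist"; returns the picture (384x512x3 uint8, red, green, blue); there is no depth.
- ctrl.calibration(name): a dict with "K" (3x3 intrinsics, pixels), "dist_coeffs" ([k1, k2, p1, p2, k3] as OpenCV has them; the pictures are not rectified), "extrinsics" (4x4, takes a point from camera to world coordinates); the wrist camera has in their place "hand_eye" (4x4, takes a point from camera to tool coordinates, whose origin is the TCP and whose axes are the flange's). Camera axes: x right, y down, z forward; pixel columns grow to the right and rows downward; lengths in m; the calibration is good to about 2 mm. A picture is of the moment at which its call begins: read the wrist's pose just before it. calibration takes no time and is no camera call.
- ctrl.close_job(): hands the job in; it is judged then, once.
The state is a dict: "clock": time; "joint_pos": joint angles; "qvel": joint speeds; "tau": joint torques, N m; "tool_pos": TCP position; "orientation": TCP orientation; "force": force on the tool from outside, world axes, zero at the start; "moment": the same for the moment, N m; "opening": finger opening in m; "gripper_force": force on a finger pad.
Only numpy, scipy, OpenCV 4.12 (cv2) and the standard library are available. Lean on these libraries where they do the work, as an engineer would, in place of code of your own. Each camera call takes 0.05 s, during which the arm holds its last target. There are 200 camera calls.

## Task

Build the two supports for the next part to be measured. On the post with the round foot, stack the tall sleeve first, then the square plate, and crown it with the cone cap; on the post with the square foot, put the collar first and then the flange with its hub upward. Every piece must slip over its post, sit flat on the one below and be let go; do not disturb the small white reference sphere on its stand.

Things in the scene. Friction and masses are not known exactly. Their poses are not given: they have to be found in the camera images.
- round_post: Fixed target: bright steel post standing upright at the centre of a ROUND foot (disc of diameter 80, 14 thick) on the work surface. The post has diameter 16 and rises 58 above the foot, so its tip is 72 above the origin; its top 6 taper to diameter 8. Origin: centre of the foot's underside, z up along the post. Stands in a different place each time.
- square_post: Fixed target: bright steel post standing upright at the centre of a SQUARE foot (74 x 74, 14 thick) on the work surface. The post has diameter 16 and rises 40 above the foot, so its tip is 54 above the origin; its top 6 taper to diameter 8. Origin: centre of the foot's underside, z up along the post, x and y along the foot's sides. Stands in a different place and yaw each time.
- sleeve: Loose dark steel tube standing upright, the tallest of the plain rings: outer diameter 44, through bore 22, height 36, about 0.22 kg. Origin: centre of its underside, z up along its axis.
- square_plate: Loose dark steel square plate lying flat, 60 x 60 x 12 thick, with a through hole of diameter 22 at its centre, about 0.25 kg. Origin: centre of its underside, z up, x and y square to its sides.
- cone_cap: Loose dark steel cap standing upright: a cylinder of diameter 40 and height 16, topped by a cone that narrows to diameter 14; 30 high in all, no hole in its top. From below a blind bore of diameter 22 goes 16 deep; about 0.16 kg. Origin: centre of its underside, z up along its axis.
- collar: Loose dark steel low plain ring lying flat: outer diameter 52, through bore 22, height 16, about 0.19 kg. Origin: centre of its underside, z up along its axis.
- flange: Loose dark steel flange lying hub upward: a round disc of diameter 64 and thickness 8 with a hub of diameter 36 rising a further 10 (18 high in all), through bore 22, about 0.2 kg. Origin: centre of its underside (the disc's flat face), z up along its axis.
- ref_sphere: Bystander, not to be disturbed: white ball of diameter 25 on a thin stem on a loose steel disc foot of diameter 44, 68 high in all, beyond the other things. Origin: centre of the foot's underside.

How it is judged:
By the outcome, as a careful person would: the job done as asked, in the order asked, and still so for the second after the job is handed in, with the robot touching nothing.
It also fails if it takes over 120 s, if anything falls off the work surface, if the arm or the gripper's body presses on something with over 40 N, if the wrist force passes 120 N, or if a joint passes its speed limit or range.

## Working session

There is one attempt and no reset: what is moved stays moved. The work goes in short steps, Python scripts to look and compute and a tool call to move; the robot and the scene stay as the last step left them, time stands still between calls to the robot, and variables do not carry over. Pictures are saved under pics/ and viewed, at most 14 in all, crops included, and the job is handed in when it is done.

Besides the shell and the picture viewer there is one more tool, called as name(argument=value, ...) on one line, values as JSON. apply_moves: Moves the arm, as the interface text tells. Its arguments: {"type":"object","properties":{"targets":{"type":"array","items":{"type":"object","properties":{"travel":{"type":"array","items":{"type":"number"}},"roll":{"type":"number"},"jaw":{"type":"number"}}}}},"required":["targets"]}

```bash
mkdir -p pics; ls
python3 - <<'E'
from plant import ctrl
import cv2,numpy as np
for n in ("scene","top","wrist"):
    cv2.imwrite(f"pics/{n}0.png",ctrl.snapshot(n)[:,:,::-1])
    c=ctrl.calibration(n); print(n,{k:np.round(v,4).tolist() for k,v in c.items()})
o=ctrl.get_obs();print({k:np.round(v,4).tolist() for k,v in o.items()})
E
```

```text
pics
scene {'K': [[474.3993, 0.0, 254.5341], [0.0, 474.3993, 186.7116], [0.0, 0.0, 1.0]], 'dist_coeffs': [-0.1445, 0.0, 0.0, 0.0, 0.0], 'extrinsics': [[-0.1634, 0.6, -0.7831, 1.6321], [0.9865, 0.0937, -0.134, 0.1864], [-0.007, -0.7945, -0.6073, 0.8355], [0.0, 0.0, 0.0, 1.0]]}
top {'K': [[447.2954, 0.0, 255.4907], [0.0, 447.2954, 193.6234], [0.0, 0.0, 1.0]], 'dist_coeffs': [-0.0777, 0.0, 0.0, 0.0, 0.0], 'extrinsics': [[0.0063, -0.9956, 0.0933, 0.4899], [-0.9999, -0.0052, 0.0119, -0.0069], [-0.0113, -0.0934, -0.9956, 1.0749], [0.0, 0.0, 0.0, 1.0]]}
wrist {'K': [[341.4463, 0.0, 253.1072], [0.0, 341.4463, 188.577], [0.0, 0.0, 1.0]], 'dist_coeffs': [-0.0368, 0.0, 0.0, 0.0, 0.0], 'hand_eye': [[-0.0009, -0.9672, -0.2538, 0.0676], [1.0, -0.0011, 0.0004, 0.0009], [-0.0007, -0.2538, 0.9672, -0.1355], [0.0, 0.0, 0.0, 1.0]]}
{'clock': 0.15, 'joint_pos': [85.7207, 20.5832, 0.6462, -0.014, -70.1354, -16.508], 'qvel': [0.0605, -0.0021, 0.1224, 0.1578, 0.0319, 0.0891], 'tau': [-0.0011, -58.3273, 29.3293, 7.0014, 0.0088, -0.0001], 'tool_pos': [0.2395, 0.6307, 0.2478], 'orientation': [179.9269, -0.008, -20.792], 'force': [-0.583, 0.1863, -0.2947], 'moment': [-0.0508, -0.0328, -0.0214], 'gripper_force': 0.0, 'opening': 0.0876}
```

View pics/top0.png

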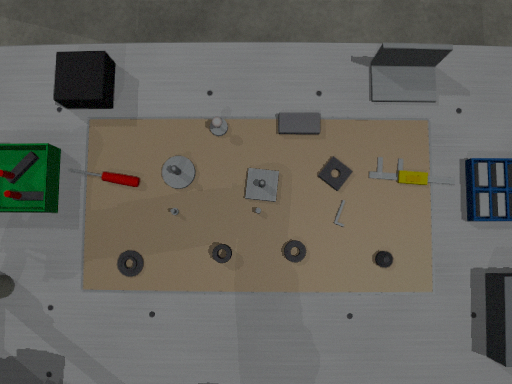

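View pics/scene0.png

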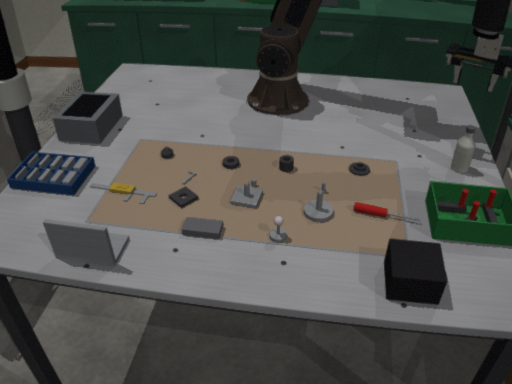

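```bash
cat > h.py <<'E'
import cv2,numpy as np
from scipy.spatial.transform import Rotation as Ro
from plant import ctrl
def pose():
    o=ctrl.get_obs();T=np.eye(4);T[:3,:3]=Ro.from_euler('xyz',o['orientation'],degrees=True).as_matrix();T[:3,3]=o['tool_pos'];return T,o
def ray(name,T,uv,z):
    c=ctrl.calibration(name);K=np.array(c['K']);d=np.array(c['dist_coeffs'])
    E=np.array(c['extrinsics']) if name!='wrist' else T@np.array(c['hand_eye'])
    p=cv2.undistortPoints(np.array(uv,float).reshape(-1,1,2),K,d).reshape(-1,2)
    D=np.c_[p,np.ones(len(p))]@E[:3,:3].T;o=E[:3,3]
    return o+D*((z-o[2])/D[:,2:])
def pix(T,P):
    c=ctrl.calibration('wrist');E=np.linalg.inv(T@np.array(c['hand_eye']))
    return cv2.projectPoints(np.array(P,float).reshape(-1,3),cv2.Rodrigues(E[:3,:3])[0],E[:3,3],np.array(c['K']),np.array(c['dist_coeffs']))[0].reshape(-1,2)
def go(xyz,yaw=None):
    "travel in present tool axes, then roll"
    T,o=pose();y0=o['orientation'][2]
    t=T[:3,:3].T@(np.array(xyz)-T[:3,3])*1000
    print('travel',t.round(1),'roll',None if yaw is None else round((y0-yaw+180)%360-180,1),'| at',T[:3,3].round(4),np.round(o['orientation'],2))
def snap(n,f):
    T,o=pose();im=ctrl.snapshot(n);cv2.imwrite('pics/'+f,im[:,:,::-1]);return T,im
E
python3 - <<'E'
from h import *
uv=dict(round=(178,172),square=(262,184),sleeve=(222,253),collar=(294,251),cap=(384,259),flange=(130,263),plate=(335,173),sph=(219,129))
zz=dict(round=.014,square=.014,sleeve=.036,collar=.016,cap=.015,flange=.012,plate=.012,sph=.005)
for k in uv:
    p=ray('top',None,uv[k],zz[k])[0];print(k,p.round(3),'r',np.hypot(*p[:2]).round(3))
p=0
go([.40,.30,.2],0)
E
```

```text
round [0.641 0.192 0.014] r 0.669
square [ 0.612 -0.01   0.014] r 0.613
sleeve [0.449 0.082 0.036] r 0.456
collar [ 0.454 -0.086  0.016] r 0.462
cap [ 0.436 -0.298  0.015] r 0.528
flange [0.422 0.303 0.012] r 0.52
plate [ 0.64  -0.185  0.012] r 0.666
sph [0.748 0.096 0.005] r 0.754
travel [267.5 252.2  48.2] roll -20.8 | at [0.2395 0.6307 0.2478] [ 1.7993e+02 -1.0000e-02 -2.0790e+01]
```

apply_moves(targets=[{"travel": [0, 0, 0], "roll": -7, "jaw": 87}, {"travel": [0, 0, 0], "roll": -7, "jaw": 87}, {"travel": [0, 0, 0], "roll": -6.8, "jaw": 87}, {"travel": [30, 33, 4], "roll": 0, "jaw": 87}, {"travel": [30, 33, 4], "roll": 0, "jaw": 87}, {"travel": [30, 33, 4], "roll": 0, "jaw": 87}, {"travel": [30, 33, 4], "roll": 0, "jaw": 87}, {"travel": [30, 33, 4], "roll": 0, "jaw": 87}, {"travel": [30, 33, 4], "roll": 0, "jaw": 87}, {"travel": [30, 33, 4], "roll": 0, "jaw": 87}])

```text
clock: 1.15
tool_pos: [0.4504, 0.3985, 0.2203]
orientation: [180.0, 0.0, 0.0]
force: [0.7, 1.0, 0.3]
opening: 0.0867
gripper_force: 0.0
```

apply_moves(targets=[{"travel": [30, 33, 4], "roll": 0, "jaw": 87}, {"travel": [30, 33, 4], "roll": 0, "jaw": 87}, {"travel": [30, 33, 4], "roll": 0, "jaw": 87}, {"travel": [30, 33, 4], "roll": 0, "jaw": 87}, {"travel": [30, 33, 4], "roll": 0, "jaw": 87}, {"travel": [30, 33, 0], "roll": 0, "jaw": 87}, {"travel": [20, 20, 0], "roll": 0, "jaw": 87}, {"travel": [0, 0, 0], "roll": 0, "jaw": 87}])

```text
clock: 1.95
tool_pos: [0.6515, 0.179, 0.1995]
orientation: [179.9, 0.1, -0.2]
force: [0.2, 0.4, 0.1]
opening: 0.0866
gripper_force: 0.0
```

Run:
```python
from h import *
T,im=snap('wrist','w_round.png'); print(T.round(4),pix(T,[[.641,.192,.014],[.641,.192,.072]]).round(0))
```

```text
[[ 1.000e+00 -3.600e-03 -9.000e-04  6.515e-01]
 [-3.600e-03 -1.000e+00 -1.100e-03  1.790e-01]
 [-9.000e-04  1.100e-03 -1.000e+00  1.995e-01]
 [ 0.000e+00  0.000e+00  0.000e+00  1.000e+00]] [[239. 182.]
 [236. 199.]]
```

View pics/w_round.png

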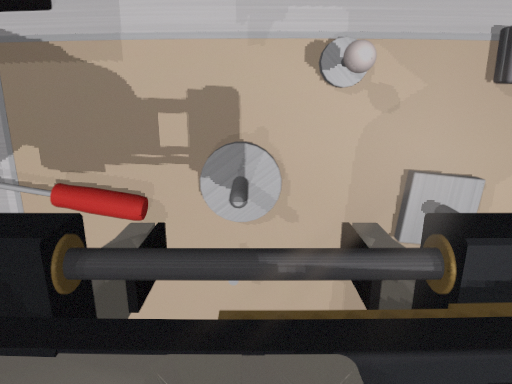

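```bash
cat >> h.py <<'E'
def circ(P):
    A=np.c_[2*P[:,:2],np.ones(len(P))];s=np.linalg.lstsq(A,(P[:,:2]**2).sum(1),rcond=None)[0]
    return s[:2],np.sqrt(s[2]+s[:2]@s[:2])
def blob(mask,uv):
    "filled contour containing/nearest uv"
    cs=[c for c in cv2.findContours(mask.astype(np.uint8)*255,cv2.RETR_EXTERNAL,cv2.CHAIN_APPROX_NONE)[0] if cv2.contourArea(c)>150]
    return max(cs,key=lambda c:cv2.pointPolygonTest(c,(float(uv[0]),float(uv[1])),True)).reshape(-1,2)
def robust(P):
    for _ in range(6):
        c,r=circ(P);e=abs(np.hypot(*(P[:,:2]-c).T)-r);P=P[e<=max(.0008,1.5*np.median(e))]
    return c,r,len(P)
E
python3 - <<'E'
from h import *
T,o=pose();im=cv2.imread('pics/w_round.png');hsv=cv2.cvtColor(im,cv2.COLOR_BGR2HSV)
for p in [(240,182),(285,182),(300,182),(270,160),(150,100),(440,190),(345,62),(239,203),(239,190),(225,200)]: print(p,hsv[p[1],p[0]])
m=(hsv[...,1]<60)
c=blob(m,(255,170));print(c.min(0),c.max(0),robust(ray('wrist',T,c,.014)))
print('tip',ray('wrist',T,[(239,201)],.072))
ct=im[170:225,205:275];cv2.imwrite('pics/crop.png',cv2.resize(ct,None,fx=8,fy=8,interpolation=cv2.INTER_CUBIC))
E
```

```text
(240, 182) [120  10  77]
(285, 182) [ 15  52 171]
(300, 182) [ 16  52 182]
(270, 160) [130   4 175]
(150, 100) [ 16  59 130]
(440, 190) [150   1 172]
(345, 62) [  3  21 108]
(239, 203) [120   3 169]
(239, 190) [150   3  75]
(225, 200) [105   3 172]
[0 0] [511 383] (array([0.59660906, 0.14972976]), np.float64(0.23122059346836935), 807)
tip [[0.6381003  0.19082272 0.072     ]]
```

View pics/crop.png

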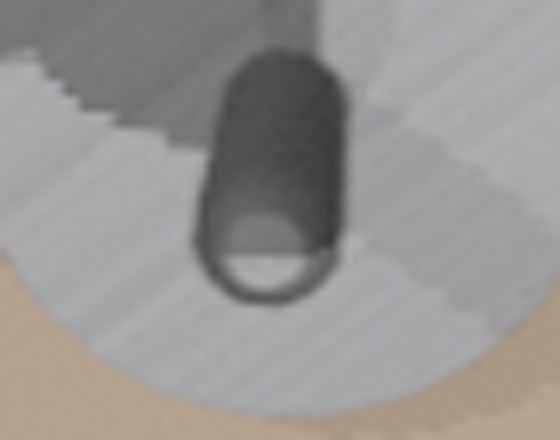

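Run:
```python
from h import *
T,o=pose();im=cv2.imread('pics/w_round.png');hsv=cv2.cvtColor(im,cv2.COLOR_BGR2HSV)
m=(hsv[...,1]<30)
c=blob(m,(255,170));print(c.min(0),c.max(0),robust(ray('wrist',T,c,.014)))
print('tip',ray('wrist',T,[(237.8,201.5)],.072))
```

```text
[200 142] [281 221] (array([0.63887427, 0.19176432]), np.float64(0.03933603596798091), 224)
tip [[0.63768404 0.19179463 0.072     ]]
```

apply_moves(targets=[{"travel": [-10, 45, 0], "roll": 0, "jaw": 87}, {"travel": [-10, 45, 0], "roll": 0, "jaw": 87}, {"travel": [-10, 45, 0], "roll": 0, "jaw": 87}, {"travel": [-5, 45, 0], "roll": 0, "jaw": 87}, {"travel": [0, 9, 0], "roll": 0, "jaw": 87}, {"travel": [0, 0, 0], "roll": 0, "jaw": 87}, {"travel": [0, 0, 0], "roll": 0, "jaw": 87}])

```text
clock: 2.7
tool_pos: [0.6147, -0.006, 0.2007]
orientation: [-180.0, -0.0, 0.0]
force: [0.3, -0.0, -1.2]
opening: 0.0872
gripper_force: 0.0
```

Run:
```python
from h import *
T,im=snap('wrist','w_sq.png'); print(T[:3,3]);hsv=cv2.cvtColor(im,cv2.COLOR_RGB2HSV)
uv=pix(T,[[.63,-.02,.014],[.612,-.01,.072]]);print(uv)
c=blob(hsv[...,1]<30,uv[0]);print(c.min(0),c.max(0));P=ray('wrist',T,c,.014)[:,:2]
r=cv2.minAreaRect((P*1000).astype(np.float32));print(r)
```

```text
[ 0.61468749 -0.00597984  0.20068285]
[[267.00875509 155.41726524]
 [257.20428647 189.29455246]]
[218 133] [300 215]
((610.8764038085938, -11.31204605102539), (73.82591247558594, 74.4716567993164), 83.9562759399414)
```

View pics/w_sq.png

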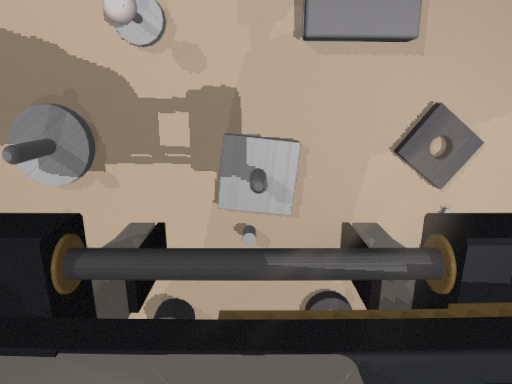

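apply_moves(targets=[{"travel": [-40, -22, 0], "roll": 0, "jaw": 87}, {"travel": [-40, -22, 0], "roll": 0, "jaw": 87}, {"travel": [-40, -22, 0], "roll": 0, "jaw": 87}, {"travel": [-40, -22, 0], "roll": 0, "jaw": 87}, {"travel": [-6, 0, 0], "roll": 0, "jaw": 87}, {"travel": [0, 0, 0], "roll": 0, "jaw": 87}, {"travel": [0, 0, 0], "roll": 0, "jaw": 87}])

```text
clock: 3.45
tool_pos: [0.4495, 0.082, 0.2009]
orientation: [-180.0, -0.1, 0.1]
force: [0.8, -0.4, -0.0]
opening: 0.0874
gripper_force: 0.0
```

Run:
```python
from h import *
T,im=snap('wrist','w_sl.png'); print(T[:3,3]);print(pix(T,[[.449,.082,.036]]))
```

```text
[0.44948157 0.08199537 0.20091983]
[[252.25007064 176.76309969]]
```

View pics/w_sl.png

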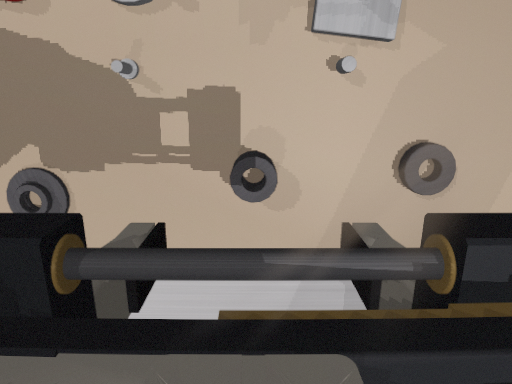

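```bash
cat >> h.py <<'E'
from scipy.optimize import least_squares
def ring(T,c,z,R,c0,n=5):
    "top-edge fit: contour points on the side away from the camera, known radius"
    P=ray('wrist',T,c,z)[:,:2];cam=(T@np.array(ctrl.calibration('wrist')['hand_eye']))[:2,3];c0=np.array(c0,float)
    for _ in range(n):
        d=c0-cam;Q=P[((P-c0)@d)>0.1*R*np.hypot(*d)];
        s=least_squares(lambda q:np.hypot(*(Q-q).T)-R,c0,loss='soft_l1',f_scale=.0005);c0=s.x
    return c0,np.abs(s.fun).mean()
def dark(im,t=75):
    h=cv2.cvtColor(im,cv2.COLOR_RGB2HSV);return (h[...,2]<t)&(h[...,1]<45)
E
python3 - <<'E'
from h import *
T,o=pose();im=cv2.imread('pics/w_sl.png')[:,:,::-1].copy();m=dark(im)
for n,uv,z,R in [('sleeve',(254,160),.036,.022),('collar',(427,152),.016,.026),('flange',(50,180),.008,.032)]:
    c=blob(m,uv);print(n,c.min(0),c.max(0),ring(T,c,z,R,ray('wrist',T,[c.mean(0)],z)[0][:2]))
h=cv2.cvtColor(im,cv2.COLOR_RGB2HSV);print(h[175,225:285,2],h[175,225:285,1])
E
```

```text
sleeve [230 151] [274 191] (array([0.46439089, 0.08424838]), np.float64(0.004991916697930531))
collar [447 213] [511 302] (array([ 0.32910553, -0.17365276]), np.float64(0.0031071256892150566))
flange [  0 168] [511 383] (array([0.25629727, 0.34041876]), np.float64(0.0038363351643245663))
[128 129 129 128 113  71  58  57  61  57  55  56  56  59  58  58  53  74
 133 164 164 164 146 101 101 104 104 103 102 103 102 103 105 103 103 103
 101 105  87  51  66  87  85  89  86  85  89  90  88  92  91  98 145 174
 174 174 175 175 172 174] [60 59 61 64 63 43 22  9 17  9  9 18 18  4 13 13 24 34 54 53 53 54 54 63
 68 59 59 62 65 69 65 64 63 62 64 62 61 63 59 15  8  9  6  9 15  6  9  8
  9  8 11 23 53 50 50 51 50 51 52 51]
```

```bash
cat >> h.py <<'E'
def dark(im,t=135):
    h=cv2.cvtColor(im,cv2.COLOR_RGB2HSV);h=cv2.medianBlur(h,3);return (h[...,2]<t)&(h[...,1]<38)
E
python3 - <<'E'
from h import *
T,o=pose();im=cv2.imread('pics/w_sl.png')[:,:,::-1].copy();m=dark(im)
for n,uv,z,R in [('sleeve',(254,160),.036,.022),('collar',(427,152),.016,.026),('flange',(50,180),.008,.032)]:
    c=blob(m,uv);print(n,c.min(0),c.max(0),ring(T,c,z,R,ray('wrist',T,[c.mean(0)],z)[0][:2]))
go([.449,.084,.06])
E
```

```text
sleeve [230 151] [276 201] (array([0.44829351, 0.08060088]), np.float64(0.0004524052122509509))
collar [401 144] [455 194] (array([ 0.45239048, -0.08827103]), np.float64(0.0005222090194389361))
flange [  7 168] [ 69 235] (array([0.42380886, 0.29880476]), np.float64(0.0042932406476712094))
travel [ -0.7  -2.4 140.7] roll None | at [0.4496 0.0816 0.2007] [ 1.8e+02 -3.0e-02  4.0e-02]
```

apply_moves(targets=[{"travel": [-1.3, 1, 45], "roll": 0, "jaw": 87}, {"travel": [0, 0, 45], "roll": 0, "jaw": 87}, {"travel": [0, 0, 45], "roll": 0, "jaw": 87}, {"travel": [0, 0, 25], "roll": 0, "jaw": 87}, {"travel": [0, 0, 9], "roll": 0, "jaw": 87}, {"travel": [0, 0, 0], "roll": 0, "jaw": 60}, {"travel": [0, 0, 0], "roll": 0, "jaw": 36}, {"travel": [0, 0, 0], "roll": 0, "jaw": 36}, {"travel": [0, 0, 0], "roll": 0, "jaw": 36}, {"travel": [0, 0, 0], "roll": 0, "jaw": 36}])

```text
clock: 4.5
tool_pos: [0.4479, 0.0804, 0.0325]
orientation: [-179.9, -0.1, 0.0]
force: [-0.0, -0.1, -1.1]
opening: 0.0526
gripper_force: 0.0
```

apply_moves(targets=[{"travel": [0, 0, 0], "roll": 0, "jaw": 36}, {"travel": [0, 0, 0], "roll": 0, "jaw": 36}, {"travel": [0, 0, 0], "roll": 0, "jaw": 36}])

```text
clock: 4.8
tool_pos: [0.4479, 0.0805, 0.0322]
orientation: [-180.0, -0.1, 0.0]
force: [-2.7, 1.3, 7.3]
opening: 0.0438
gripper_force: 30.0
```

apply_moves(targets=[{"travel": [0, 0, -40], "roll": 0, "jaw": 36}, {"travel": [0, 0, -45], "roll": 0, "jaw": 36}, {"travel": [0, 0, -40], "roll": 0, "jaw": 36}, {"travel": [38, -22.3, 0], "roll": 0, "jaw": 36}, {"travel": [38, -22.3, 0], "roll": 0, "jaw": 36}, {"travel": [38, -22.3, 0], "roll": 0, "jaw": 36}, {"travel": [38, -22.3, 0], "roll": 0, "jaw": 36}, {"travel": [38, -22, 0], "roll": 0, "jaw": 36}, {"travel": [0, 0, 0], "roll": 0, "jaw": 36}, {"travel": [0, 0, 0], "roll": 0, "jaw": 36}])

```text
clock: 5.8
tool_pos: [0.6371, 0.1914, 0.1546]
orientation: [179.9, 0.2, 0.0]
force: [-0.1, 0.2, -2.1]
opening: 0.0439
gripper_force: 30.0
```

Run:
```python
from h import *
T,im=snap('wrist','w_h1.png'); go([.6385,.1918,.0465],0)
```

```text
travel [  2.3  -1.  108.7] roll -0.0 | at [0.6365 0.1909 0.1552] [ 1.7994e+02  1.4000e-01 -0.0000e+00]
```

View pics/w_h1.png

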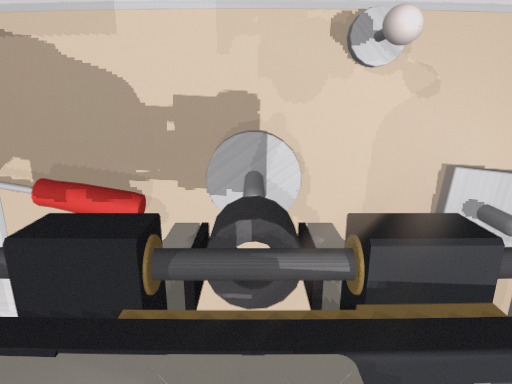

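apply_moves(targets=[{"travel": [1.5, -0.5, 20], "roll": 0, "jaw": 36}, {"travel": [0, 0, 25], "roll": 0, "jaw": 36}, {"travel": [0, 0, 8], "roll": 0, "jaw": 36}, {"travel": [0, 0, 8], "roll": 0, "jaw": 36}, {"travel": [0, 0, 8], "roll": 0, "jaw": 36}, {"travel": [0, 0, 0], "roll": 0, "jaw": 36}, {"travel": [0, 0, 0], "roll": 0, "jaw": 36}])

```text
clock: 6.55
tool_pos: [0.6391, 0.1919, 0.0881]
orientation: [-180.0, -0.0, 0.0]
force: [-0.5, -0.4, -1.6]
opening: 0.0437
gripper_force: 30.0
```

apply_moves(targets=[{"travel": [0, 0, 12], "roll": 0, "jaw": 36}, {"travel": [0, 0, 12], "roll": 0, "jaw": 36}, {"travel": [0, 0, 10], "roll": 0, "jaw": 36}, {"travel": [0, 0, 4], "roll": 0, "jaw": 36}, {"travel": [0, 0, 2], "roll": 0, "jaw": 36}, {"travel": [0, 0, 1], "roll": 0, "jaw": 36}, {"travel": [0, 0, 0], "roll": 0, "jaw": 36}, {"travel": [0, 0, 0], "roll": 0, "jaw": 36}])

```text
clock: 7.35
tool_pos: [0.6391, 0.192, 0.0469]
orientation: [-180.0, -0.0, 0.0]
force: [-0.1, -0.4, -1.8]
opening: 0.0437
gripper_force: 30.0
```

apply_moves(targets=[{"travel": [0, 0, 0.5], "roll": 0, "jaw": 50}, {"travel": [0, 0, 0], "roll": 0, "jaw": 60}, {"travel": [0, 0, 0], "roll": 0, "jaw": 70}, {"travel": [0, 0, 0], "roll": 0, "jaw": 70}, {"travel": [0, 0, -40], "roll": 0, "jaw": 87}, {"travel": [0, 0, -45], "roll": 0, "jaw": 87}, {"travel": [0, 0, -45], "roll": 0, "jaw": 87}, {"travel": [0, 0, -24], "roll": 0, "jaw": 87}, {"travel": [0, 0, 0], "roll": 0, "jaw": 87}])

```text
clock: 8.25
tool_pos: [0.641, 0.1927, 0.2055]
orientation: [-179.8, -0.4, 0.0]
force: [0.3, -0.2, -0.4]
opening: 0.0865
gripper_force: 0.0
```

Run:
```python
from h import *
T,im=snap('wrist','w_c1.png'); m=dark(im); uv=pix(T,[[.6388,.192,.03]])[0]
c=blob(m,uv);print(T[:3,3],c.min(0),c.max(0),ring(T,c,.050,.022,(.6388,.192)))
go([.64,-.185,.2],0)
```

```text
[0.64096394 0.19272303 0.20547201] [216 132] [279 206] (array([0.63894565, 0.19135227]), np.float64(0.0003789995934439576))
travel [1.000e-01 3.774e+02 1.800e+00] roll 0.0 | at [0.6398 0.1924 0.2027] [-1.7986e+02 -2.3000e-01  2.0000e-02]
```

apply_moves(targets=[{"travel": [0, 47, 0], "roll": 0, "jaw": 87}, {"travel": [0, 47, 0], "roll": 0, "jaw": 87}, {"travel": [0, 47, 0], "roll": 0, "jaw": 87}, {"travel": [0, 47, 0], "roll": 0, "jaw": 87}, {"travel": [0, 47, 0], "roll": 0, "jaw": 87}, {"travel": [0, 47, 0], "roll": 0, "jaw": 87}, {"travel": [0, 47, 0], "roll": 0, "jaw": 87}, {"travel": [0, 47, 0], "roll": 0, "jaw": 87}, {"travel": [0, 0, 0], "roll": 0, "jaw": 87}, {"travel": [0, 0, 0], "roll": 0, "jaw": 87}])

```text
clock: 9.3
tool_pos: [0.638, -0.1855, 0.1983]
orientation: [-180.0, 0.1, -0.1]
force: [-1.2, -0.0, -0.9]
opening: 0.0873
gripper_force: 0.0
```

Run:
```python
from h import *
T,im=snap('wrist','w_pl.png'); m=dark(im); uv=pix(T,[[.658,-.185,.012]])[0]
c=blob(m,uv);print(T[:3,3],c.min(0),c.max(0))
for z in (.012,.006,0):
    P=ray('wrist',T,c,z)[:,:2];print(cv2.minAreaRect((P*1000).astype(np.float32)))
# hole: non-dark inside contour
f=np.zeros(m.shape,np.uint8);cv2.drawContours(f,[c.reshape(-1,1,2)],-1,1,-1)
h=((f>0)&~m).astype(np.uint8);n,_,st,ce=cv2.connectedComponentsWithStats(h);i=1+st[1:,4].argmax();print('hole',st[i],ray('wrist',T,[ce[i]],.012))
```

```text
[ 0.6379856  -0.18545185  0.19831943] [213 127] [297 210]
((638.6345825195312, -187.64212036132812), (59.90695571899414, 60.03395462036133), 52.080352783203125)
((637.385009765625, -187.6680908203125), (61.0243034362793, 61.1536979675293), 52.080352783203125)
((636.135498046875, -187.69412231445312), (62.141639709472656, 62.273460388183594), 52.08023452758789)
hole [243 159  23  21 361] [[ 0.63964539 -0.18744321  0.012     ]]
```

apply_moves(targets=[{"travel": [0, 0, 20], "roll": 7.6, "jaw": 87}, {"travel": [0, 0, 20], "roll": 7.6, "jaw": 87}, {"travel": [0, 0, 20], "roll": 7.6, "jaw": 87}, {"travel": [0, 0, 20], "roll": 7.6, "jaw": 87}, {"travel": [0, 0, 20], "roll": 7.5, "jaw": 87}, {"travel": [0, 0, 0], "roll": 0, "jaw": 87}, {"travel": [0, 0, 0], "roll": 0, "jaw": 87}])

```text
clock: 10.05
tool_pos: [0.6391, -0.183, 0.1]
orientation: [180.0, 0.0, -37.6]
force: [0.2, -0.6, -0.2]
opening: 0.0871
gripper_force: 0.0
```

Run:
```python
from h import *
go([.639,-.1875,.0245],-37.9)
```

```text
travel [ 2.7  3.5 75.5] roll 0.3 | at [ 0.6391 -0.183   0.1   ] [ 1.7996e+02  3.0000e-02 -3.7560e+01]
```

Run:
```python
from h import *
for i in range(3):
    T,im=snap('wrist',f'w_pl{i+2}.png'); m=dark(im); uv=pix(T,[[.654,-.199,.012]])[0]
    c=blob(m,uv);P=ray('wrist',T,c,.012)[:,:2];print(T[:3,3],c.min(0),c.max(0),cv2.minAreaRect((P*1000).astype(np.float32)))
    f=np.zeros(m.shape,np.uint8);cv2.drawContours(f,[c.reshape(-1,1,2)],-1,1,-1)
    h=((f>0)&~m).astype(np.uint8);n,_,st,ce=cv2.connectedComponentsWithStats(h);i=1+st[1:,4].argmax();print('hole',st[i],ray('wrist',T,[ce[i]],.012))
```

```text
[ 0.6390826  -0.18303318  0.10004057] [213 153] [303 239] ((638.7981567382812, -188.27294921875), (59.695865631103516, 61.0410041809082), 52.228816986083984)
hole [242 183  31  26 637] [[ 0.64006055 -0.18894187  0.012     ]]
[ 0.63961959 -0.18330156  0.10086405] [214 154] [303 239] ((638.9056396484375, -188.28463745117188), (59.950931549072266, 60.56595230102539), 52.34480667114258)
hole [243 184  31  26 632] [[ 0.63985599 -0.18893699  0.012     ]]
[ 0.63982479 -0.18355026  0.10129782] [214 154] [303 239] ((638.9970703125, -188.40182495117188), (59.70502471923828, 60.737003326416016), 52.02011489868164)
hole [243 184  31  26 629] [[ 0.63990596 -0.18905997  0.012     ]]
```

apply_moves(targets=[{"travel": [3, 4.2, 30], "roll": 0.2, "jaw": 87}, {"travel": [0, 0, 30], "roll": 0, "jaw": 87}, {"travel": [0, 0, 12], "roll": 0, "jaw": 87}, {"travel": [0, 0, 4], "roll": 0, "jaw": 87}, {"travel": [0, 0, 0], "roll": 0, "jaw": 87}, {"travel": [0, 0, 0], "roll": 0, "jaw": 87}])

```text
clock: 10.8
tool_pos: [0.6398, -0.1894, 0.0256]
orientation: [-179.9, -0.1, -38.0]
force: [0.6, 0.7, -0.5]
opening: 0.0865
gripper_force: 0.0
```

Run:
```python
from h import *
go([.6393,-.1885,.0245],-37.8)
```

```text
travel [-0.9 -0.3  1.1] roll -0.2 | at [ 0.6398 -0.1894  0.0256] [-1.7994e+02 -1.1000e-01 -3.8050e+01]
```

apply_moves(targets=[{"travel": [-0.5, 0, 1], "roll": 0, "jaw": 70}, {"travel": [0, 0, 0], "roll": 0, "jaw": 54}, {"travel": [0, 0, 0], "roll": 0, "jaw": 54}, {"travel": [0, 0, 0], "roll": 0, "jaw": 54}, {"travel": [0, 0, 0], "roll": 0, "jaw": 54}, {"travel": [0, 0, 0], "roll": 0, "jaw": 54}, {"travel": [0, 0, -20], "roll": 0, "jaw": 54}, {"travel": [0, 0, -40], "roll": 0, "jaw": 54}, {"travel": [0, 0, -50], "roll": 0, "jaw": 54}, {"travel": [0, 0, -30], "roll": 0, "jaw": 54}])

```text
clock: 11.8
tool_pos: [0.639, -0.1893, 0.1663]
orientation: [-179.9, -0.1, -38.1]
force: [0.4, -0.2, -2.0]
opening: 0.0602
gripper_force: 30.0
```

Run:
```python
from h import *
print(pose()[1]['opening'],pose()[1]['gripper_force']);go([.6385,.1917,.165],-37.9)
```

```text
0.060230961694287925 29.99916136264801
travel [-235.3 -299.7    1. ] roll -0.2 | at [ 0.639  -0.1893  0.1663] [-1.7995e+02 -1.3000e-01 -3.8070e+01]
```

apply_moves(targets=[{"travel": [-29, -37, 0], "roll": 0, "jaw": 54}, {"travel": [-29, -37, 0], "roll": 0, "jaw": 54}, {"travel": [-29, -37, 0], "roll": 0, "jaw": 54}, {"travel": [-29, -37, 0], "roll": 0, "jaw": 54}, {"travel": [-29, -37, 0], "roll": 0, "jaw": 54}, {"travel": [-29, -37, 0], "roll": 0, "jaw": 54}, {"travel": [-29, -37, 0], "roll": 0, "jaw": 54}, {"travel": [-29, -37, 0], "roll": 0, "jaw": 54}, {"travel": [-3.3, -3.7, 0], "roll": 0, "jaw": 54}, {"travel": [0, 0, 0], "roll": 0, "jaw": 54}])

```text
clock: 12.8
tool_pos: [0.6371, 0.1935, 0.1619]
orientation: [179.9, 0.1, -38.0]
force: [-0.4, -0.1, -2.1]
opening: 0.0596
gripper_force: 30.0
```

apply_moves(targets=[{"travel": [0, 0, 0], "roll": 0, "jaw": 54}, {"travel": [0, 0, 0], "roll": 0, "jaw": 54}, {"travel": [0, 0, 0], "roll": 0, "jaw": 54}])

```text
clock: 13.1
tool_pos: [0.6381, 0.1906, 0.1631]
orientation: [180.0, 0.0, -38.2]
force: [0.9, -0.2, -3.7]
opening: 0.06
gripper_force: 30.0
```

Run:
```python
from h import *
go([.6387,.1917,.0745],-37.9)
T,im=snap('wrist','w_h2.png')
go([.6387,.1917,.0745],-37.9)
```

```text
travel [-0.2 -1.2 88.6] roll -0.3 | at [0.6381 0.1906 0.1631] [179.99   0.   -38.18]
travel [-0.1 -1.1 88.6] roll -0.3 | at [0.6381 0.1908 0.1631] [180.     0.   -38.18]
```

View pics/w_h2.png

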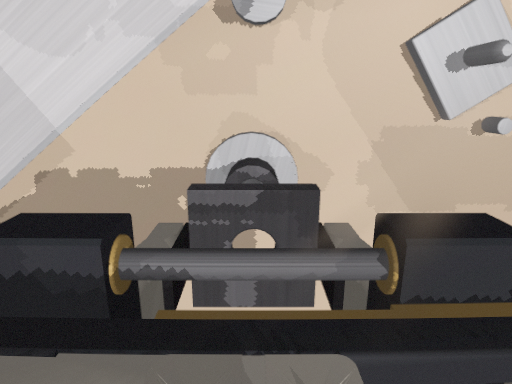

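apply_moves(targets=[{"travel": [0, -1, 25], "roll": 0, "jaw": 54}, {"travel": [0, 0, 25], "roll": 0, "jaw": 54}, {"travel": [0, 0, 10], "roll": 0, "jaw": 54}, {"travel": [0, 0, 8], "roll": 0, "jaw": 54}, {"travel": [0, 0, 6], "roll": 0, "jaw": 54}, {"travel": [0, 0, 6], "roll": 0, "jaw": 54}, {"travel": [0, 0, 4], "roll": 0, "jaw": 54}, {"travel": [0, 0, 2], "roll": 0, "jaw": 54}, {"travel": [0, 0, 0], "roll": 0, "jaw": 54}, {"travel": [0, 0, 0], "roll": 0, "jaw": 54}])

```text
clock: 14.15
tool_pos: [0.6389, 0.1928, 0.0774]
orientation: [-180.0, -0.0, -38.1]
force: [2.3, -1.0, -3.3]
opening: 0.0596
gripper_force: 30.0
```

apply_moves(targets=[{"travel": [0, 0, 1], "roll": 0, "jaw": 54}, {"travel": [0, 0, 1], "roll": 0, "jaw": 54}, {"travel": [0, 0, 0.5], "roll": 0, "jaw": 54}, {"travel": [0, 0, 0], "roll": 0, "jaw": 54}, {"travel": [0, 0, 0], "roll": 0, "jaw": 54}])

```text
clock: 14.65
tool_pos: [0.6389, 0.1928, 0.0747]
orientation: [-180.0, -0.0, -38.1]
force: [2.1, -1.2, -1.6]
opening: 0.0596
gripper_force: 30.0
```

apply_moves(targets=[{"travel": [0, 0, 0], "roll": 0, "jaw": 64}, {"travel": [0, 0, 0], "roll": 0, "jaw": 74}, {"travel": [0, 0, 0], "roll": 0, "jaw": 84}, {"travel": [0, 0, 0], "roll": 0, "jaw": 84}, {"travel": [0, 0, -30], "roll": 0, "jaw": 87}, {"travel": [0, 0, -45], "roll": 0, "jaw": 87}, {"travel": [0, 0, -50], "roll": 0, "jaw": 87}, {"travel": [0, 0, 0], "roll": 0, "jaw": 87}, {"travel": [0, 0, 0], "roll": 0, "jaw": 87}, {"travel": [0, 0, 0], "roll": 0, "jaw": 87}])

```text
clock: 15.65
tool_pos: [0.6379, 0.1926, 0.1987]
orientation: [179.9, 0.1, -38.1]
force: [-0.9, 0.7, -1.5]
opening: 0.0869
gripper_force: 0.0
```

Run:
```python
from h import *
T,im=snap('wrist','w_c2.png'); m=dark(im); uv=pix(T,[[.6388+.015,.192-.012,.06]])[0]
c=blob(m,uv);print(T[:3,3],c.min(0),c.max(0))
P=ray('wrist',T,c,.062)[:,:2];print(cv2.minAreaRect((P*1000).astype(np.float32)))
go([.436,-.298,.2],-37.9)
cv2.imwrite('pics/crop2.png',cv2.resize(im[100:230,160:350,::-1],None,fx=4,fy=4))
```

```text
[0.63793295 0.19261143 0.19867369] [212 145] [289 218]
((639.644775390625, 192.6089324951172), (62.512542724609375, 61.648216247558594), 51.48124694824219)
travel [143.8 510.6  -1. ] roll -0.2 | at [0.6379 0.1925 0.1982] [ 1.7989e+02  6.0000e-02 -3.8100e+01]
```

View pics/crop2.png

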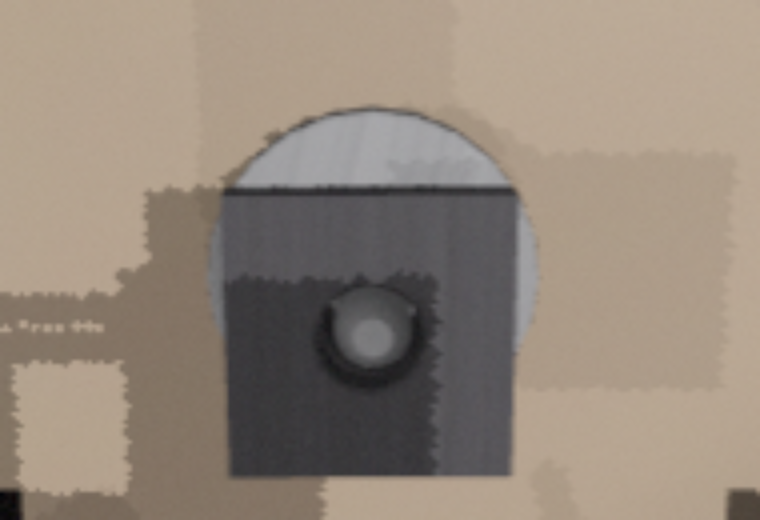

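apply_moves(targets=[{"travel": [13, 46, 0], "roll": 0, "jaw": 87}, {"travel": [13, 46, 0], "roll": 0, "jaw": 87}, {"travel": [13, 46, 0], "roll": 0, "jaw": 87}, {"travel": [13, 46, 0], "roll": 0, "jaw": 87}, {"travel": [13, 46, 0], "roll": 0, "jaw": 87}, {"travel": [13, 46, 0], "roll": 0, "jaw": 87}, {"travel": [13, 46, 0], "roll": 0, "jaw": 87}, {"travel": [13, 46, 0], "roll": 0, "jaw": 87}, {"travel": [13, 46, 0], "roll": 0, "jaw": 87}, {"travel": [13, 46, 0], "roll": 0, "jaw": 87}])

```text
clock: 16.7
tool_pos: [0.4556, -0.2509, 0.1985]
orientation: [179.9, 0.1, -38.1]
force: [1.7, -0.8, 0.0]
opening: 0.0871
gripper_force: 0.0
```

apply_moves(targets=[{"travel": [13, 46, 20], "roll": 0, "jaw": 87}, {"travel": [0, 4, 20], "roll": 0, "jaw": 87}, {"travel": [0, 0, 20], "roll": 0, "jaw": 87}, {"travel": [0, 0, 0], "roll": 0, "jaw": 87}, {"travel": [0, 0, 0], "roll": 0, "jaw": 87}, {"travel": [0, 0, 0], "roll": 0, "jaw": 87}])

```text
clock: 17.3
tool_pos: [0.4379, -0.2952, 0.1409]
orientation: [180.0, -0.0, -38.0]
force: [-0.4, -0.4, -0.1]
opening: 0.0869
gripper_force: 0.0
```

Run:
```python
from h import *
T0=np.eye(4);T0[:3,:3]=Ro.from_euler('xyz',[180,0,-38.1],degrees=True).as_matrix();T0[:3,3]=[.638,.1925,.1985]
print('tip',ray('wrist',T0,[(253.2,185)],.072))
T,im=snap('wrist','w_cap.png'); m=dark(im); uv=pix(T,[[.436,-.298,.016]])[0]
c=blob(m,uv);print(T[:3,3],uv,c.min(0),c.max(0),ring(T,c,.016,.020,(.436,-.298)))
print(robust(ray('wrist',T,c,.012)))
```

```text
tip [[0.63889077 0.19026843 0.072     ]]
[ 0.43788573 -0.29517234  0.14093127] [255.96398856 187.83121344] [237 161] [286 210] (array([ 0.43476099, -0.30235961]), np.float64(0.0003781464910063858))
(array([ 0.43368212, -0.30166621]), np.float64(0.019910910824654775), 127)
```

View pics/w_cap.png

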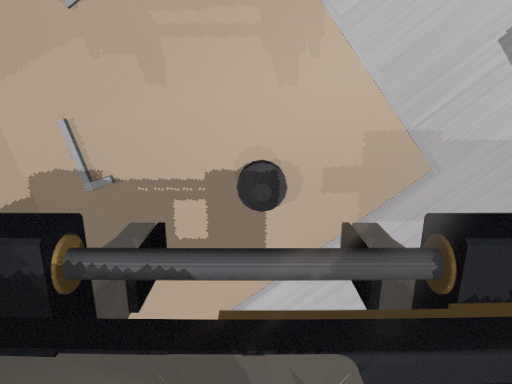

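Run:
```python
from h import *
go([.4345,-.3022,.025],-38)
```

```text
travel [  1.5   7.8 116.1] roll -0.0 | at [ 0.438  -0.2951  0.1411] [-1.7998e+02 -7.0000e-02 -3.8030e+01]
```

apply_moves(targets=[{"travel": [1.5, 7.7, 40], "roll": 0, "jaw": 87}, {"travel": [0, 0, 40], "roll": 0, "jaw": 87}, {"travel": [0, 0, 25], "roll": 0, "jaw": 87}, {"travel": [0, 0, 8], "roll": 0, "jaw": 87}, {"travel": [0, 0, 2.5], "roll": 0, "jaw": 75}, {"travel": [0, 0, 0], "roll": 0, "jaw": 60}, {"travel": [0, 0, 0], "roll": 0, "jaw": 50}, {"travel": [0, 0, 0], "roll": 0, "jaw": 50}])

```text
clock: 18.15
tool_pos: [0.4346, -0.3024, 0.0261]
orientation: [-179.9, -0.1, -38.1]
force: [0.6, 0.0, 0.9]
opening: 0.0604
gripper_force: 0.0
```

apply_moves(targets=[{"travel": [0, 0, 0.5], "roll": 0, "jaw": 34}, {"travel": [0, 0, 0], "roll": 0, "jaw": 34}, {"travel": [0, 0, 0], "roll": 0, "jaw": 34}, {"travel": [0, 0, 0], "roll": 0, "jaw": 34}, {"travel": [0, 0, 0], "roll": 0, "jaw": 34}, {"travel": [0, 0, 0], "roll": 0, "jaw": 34}, {"travel": [0, 0, -40], "roll": 0, "jaw": 34}, {"travel": [0, 0, -50], "roll": 0, "jaw": 34}, {"travel": [0, 0, -50], "roll": 0, "jaw": 34}, {"travel": [0, 0, 0], "roll": 0, "jaw": 34}])

```text
clock: 19.15
tool_pos: [0.4371, -0.3038, 0.1711]
orientation: [-179.8, -0.6, -38.0]
force: [0.9, 0.1, -1.6]
opening: 0.0389
gripper_force: 30.0
```

Run:
```python
from h import *
print(pose()[1]['opening'],pose()[1]['gripper_force']);go([.6388,.1913,.165],-38)
```

```text
0.038933588467940004 29.999025000652182
travel [-146.1 -514.2    6. ] roll -0.0 | at [ 0.4371 -0.3038  0.1711] [-179.83   -0.62  -38.02]
```

apply_moves(targets=[{"travel": [-13, -46, 0], "roll": 0, "jaw": 34}, {"travel": [-13, -46, 0], "roll": 0, "jaw": 34}, {"travel": [-13, -46, 0], "roll": 0, "jaw": 34}, {"travel": [-13, -46, 0], "roll": 0, "jaw": 34}, {"travel": [-13, -46, 0], "roll": 0, "jaw": 34}, {"travel": [-13, -46, 0], "roll": 0, "jaw": 34}, {"travel": [-13, -46, 0], "roll": 0, "jaw": 34}, {"travel": [-13, -46, 0], "roll": 0, "jaw": 34}, {"travel": [-13, -46, 0], "roll": 0, "jaw": 34}, {"travel": [-13, -46, 0], "roll": 0, "jaw": 34}])

```text
clock: 20.15
tool_pos: [0.6151, 0.1418, 0.1636]
orientation: [179.9, 0.0, -38.1]
force: [0.9, -0.8, -0.5]
opening: 0.0389
gripper_force: 30.0
```

apply_moves(targets=[{"travel": [-13, -46, 0], "roll": 0, "jaw": 34}, {"travel": [0, -9, 0], "roll": 0, "jaw": 34}, {"travel": [0, 0, 0], "roll": 0, "jaw": 34}, {"travel": [0, 0, 0], "roll": 0, "jaw": 34}, {"travel": [0, 0, 0], "roll": 0, "jaw": 34}, {"travel": [0, 0, 0], "roll": 0, "jaw": 34}])

```text
clock: 20.75
tool_pos: [0.6385, 0.1901, 0.1645]
orientation: [-180.0, 0.0, -38.2]
force: [0.1, -0.0, -1.3]
opening: 0.0392
gripper_force: 30.0
```

Run:
```python
from h import *
go([.6387,.1914,.087],-38)
T,im=snap('wrist','w_h3.png')
```

```text
travel [-0.6 -1.1 77.5] roll -0.2 | at [0.6385 0.1901 0.1645] [-180.      0.    -38.16]
```

View pics/w_h3.png

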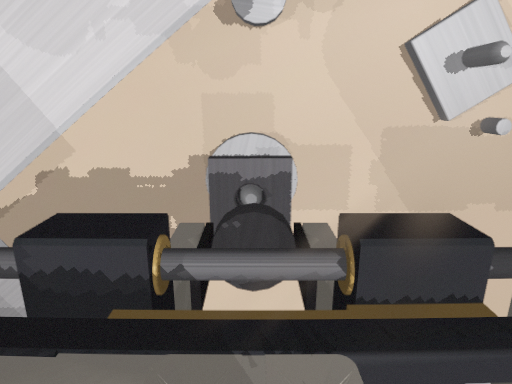

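apply_moves(targets=[{"travel": [-0.5, -1, 25], "roll": 0, "jaw": 34}, {"travel": [0, 0, 25], "roll": 0, "jaw": 34}, {"travel": [0, 0, 10], "roll": 0, "jaw": 34}, {"travel": [0, 0, 6], "roll": 0, "jaw": 34}, {"travel": [0, 0, 5], "roll": 0, "jaw": 34}, {"travel": [0, 0, 3], "roll": 0, "jaw": 34}, {"travel": [0, 0, 0], "roll": 0, "jaw": 34}, {"travel": [0, 0, 0], "roll": 0, "jaw": 34}])

```text
clock: 21.6
tool_pos: [0.6393, 0.1926, 0.0909]
orientation: [-180.0, -0.0, -38.1]
force: [0.3, 0.3, -0.4]
opening: 0.0392
gripper_force: 30.0
```

apply_moves(targets=[{"travel": [0, 0, 1.5], "roll": 0, "jaw": 34}, {"travel": [0, 0, 1], "roll": 0, "jaw": 34}, {"travel": [0, 0, 0.5], "roll": 0, "jaw": 34}, {"travel": [0, 0, 0], "roll": 0, "jaw": 34}, {"travel": [0, 0, 0], "roll": 0, "jaw": 34}])

```text
clock: 22.1
tool_pos: [0.639, 0.1924, 0.0873]
orientation: [180.0, -0.0, -38.1]
force: [0.1, -0.7, -0.7]
opening: 0.039
gripper_force: 30.0
```

apply_moves(targets=[{"travel": [0, 0, 0], "roll": 0, "jaw": 45}, {"travel": [0, 0, 0], "roll": 0, "jaw": 55}, {"travel": [0, 0, 0], "roll": 0, "jaw": 65}, {"travel": [0, 0, 0], "roll": 0, "jaw": 75}, {"travel": [0, 0, -30], "roll": 0, "jaw": 87}, {"travel": [0, 0, -40], "roll": 0, "jaw": 87}, {"travel": [0, 0, -45], "roll": 0, "jaw": 87}, {"travel": [0, 0, 0], "roll": 0, "jaw": 87}, {"travel": [0, 0, 0], "roll": 0, "jaw": 87}, {"travel": [0, 0, 0], "roll": 0, "jaw": 87}])

```text
clock: 23.1
tool_pos: [0.6384, 0.1922, 0.2015]
orientation: [179.9, 0.0, -38.1]
force: [0.2, 0.5, 0.3]
opening: 0.0869
gripper_force: 0.0
```

Run:
```python
from h import *
T,im=snap('wrist','w_c3.png');go([.4524,-.0883,.15],0)
cv2.imwrite('pics/crop3.png',cv2.resize(im[100:230,160:350,::-1],None,fx=4,fy=4))
```

```text
travel [ 26.7 335.3  51.6] roll -38.1 | at [0.6384 0.1921 0.201 ] [ 1.799e+02  5.000e-02 -3.809e+01]
```

View pics/crop3.png

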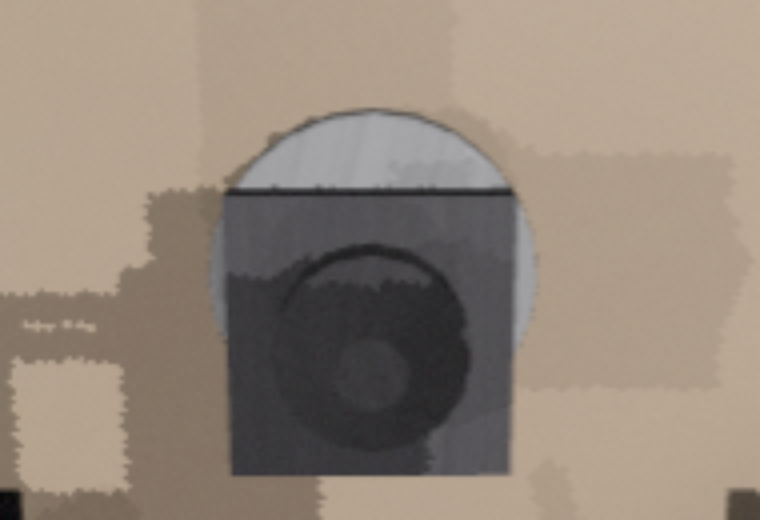

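apply_moves(targets=[{"travel": [4, 48, 0], "roll": 0, "jaw": 87}, {"travel": [4, 48, 0], "roll": 0, "jaw": 87}, {"travel": [4, 48, 0], "roll": 0, "jaw": 87}, {"travel": [4, 48, 0], "roll": 0, "jaw": 87}, {"travel": [4, 48, 0], "roll": 0, "jaw": 87}, {"travel": [4, 48, 0], "roll": 0, "jaw": 87}, {"travel": [3, 47, 0], "roll": 0, "jaw": 87}, {"travel": [0, 0, 15], "roll": -7.7, "jaw": 87}, {"travel": [0, 0, 15], "roll": -7.7, "jaw": 87}, {"travel": [0, 0, 15], "roll": -7.7, "jaw": 87}])

```text
clock: 24.15
tool_pos: [0.4529, -0.0885, 0.1561]
orientation: [180.0, 0.1, -14.7]
force: [0.0, 0.1, -1.4]
opening: 0.087
gripper_force: 0.0
```

apply_moves(targets=[{"travel": [0, 0, 5], "roll": -7.7, "jaw": 87}, {"travel": [0, 0, 0], "roll": -7.3, "jaw": 87}, {"travel": [0, 0, 0], "roll": 0, "jaw": 87}, {"travel": [0, 0, 0], "roll": 0, "jaw": 87}, {"travel": [0, 0, 0], "roll": 0, "jaw": 87}])

```text
clock: 24.65
tool_pos: [0.4535, -0.088, 0.1521]
orientation: [180.0, 0.0, -0.2]
force: [0.4, -0.2, 0.1]
opening: 0.0869
gripper_force: 0.0
```

Run:
```python
from h import *
T,im=snap('wrist','w_co.png'); m=dark(im); uv=pix(T,[[.4524+.018,-.0883,.016]])[0]
c=blob(m,uv);print(T[:3,3],uv,c.min(0),c.max(0));p=ring(T,c,.016,.026,(.4524,-.0883));print(p)
go([*p[0],.025],0)
```

```text
[ 0.45352442 -0.08795178  0.15208307] [252.46751372 163.40883129] [224 153] [285 214]
(array([ 0.45351001, -0.09004875]), np.float64(0.00045029349011411617))
travel [-1.000e-01  2.100e+00  1.272e+02] roll -0.1 | at [ 0.4536 -0.0879  0.1522] [ 1.8e+02  1.0e-02 -1.1e-01]
```

apply_moves(targets=[{"travel": [0, 2, 40], "roll": 0, "jaw": 87}, {"travel": [0, 0, 45], "roll": 0, "jaw": 87}, {"travel": [0, 0, 28], "roll": 0, "jaw": 87}, {"travel": [0, 0, 11], "roll": 0, "jaw": 87}, {"travel": [0, 0, 2.5], "roll": 0, "jaw": 80}, {"travel": [0, 0, 0], "roll": 0, "jaw": 66}, {"travel": [0, 0, 0], "roll": 0, "jaw": 66}, {"travel": [0, 0, 0], "roll": 0, "jaw": 66}])

```text
clock: 25.5
tool_pos: [0.4544, -0.0898, 0.0268]
orientation: [-180.0, -0.1, 0.0]
force: [0.5, -0.9, -0.3]
opening: 0.067
gripper_force: 0.0
```

apply_moves(targets=[{"travel": [-0.5, 0, 1.5], "roll": 0, "jaw": 46}, {"travel": [0, 0, 0], "roll": 0, "jaw": 46}, {"travel": [0, 0, 0], "roll": 0, "jaw": 46}, {"travel": [0, 0, 0], "roll": 0, "jaw": 46}, {"travel": [0, 0, 0], "roll": 0, "jaw": 46}, {"travel": [0, 0, 0], "roll": 0, "jaw": 46}, {"travel": [0, 0, -30], "roll": 0, "jaw": 46}, {"travel": [0, 0, -40], "roll": 0, "jaw": 46}, {"travel": [0, 0, -40], "roll": 0, "jaw": 46}, {"travel": [0, 0, 0], "roll": 0, "jaw": 46}])

```text
clock: 26.5
tool_pos: [0.4562, -0.0896, 0.139]
orientation: [-179.9, -0.5, 0.1]
force: [1.1, -0.5, -1.7]
opening: 0.0514
gripper_force: 30.0
```

Run:
```python
from h import *
print(pose()[1]['opening'],pose()[1]['gripper_force']);go([.611,-.0113,.135],0)
```

```text
0.0513507410910834 29.9995712377131
travel [154.9 -78.1   5.4] roll 0.1 | at [ 0.4562 -0.0896  0.139 ] [-1.7995e+02 -5.0000e-01  7.0000e-02]
```

apply_moves(targets=[{"travel": [39, -19.5, 0], "roll": 0, "jaw": 46}, {"travel": [39, -19.5, 0], "roll": 0, "jaw": 46}, {"travel": [39, -19.5, 0], "roll": 0, "jaw": 46}, {"travel": [39, -19.5, 0], "roll": 0, "jaw": 46}, {"travel": [0, 0, 0], "roll": 0, "jaw": 46}, {"travel": [0, 0, 0], "roll": 0, "jaw": 46}, {"travel": [0, 0, 0], "roll": 0, "jaw": 46}, {"travel": [0, 0, 0], "roll": 0, "jaw": 46}])

```text
clock: 27.3
tool_pos: [0.6081, -0.0124, 0.134]
orientation: [180.0, 0.0, -0.0]
force: [-0.3, 0.2, -1.7]
opening: 0.0511
gripper_force: 30.0
```

Run:
```python
from h import *
go([.6112,-.0113,.0395],0)
T,im=snap('wrist','w_h4.png')
```

```text
travel [ 3.2 -1.1 94.5] roll -0.0 | at [ 0.6081 -0.0124  0.134 ] [ 1.8e+02  4.0e-02 -1.0e-02]
```

View pics/w_h4.png

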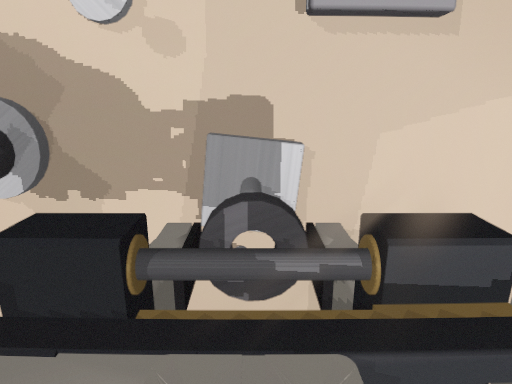

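apply_moves(targets=[{"travel": [3, -1, 20], "roll": 0, "jaw": 46}, {"travel": [0, 0, 25], "roll": 0, "jaw": 46}, {"travel": [0, 0, 6], "roll": 0, "jaw": 46}, {"travel": [0, 0, 6], "roll": 0, "jaw": 46}, {"travel": [0, 0, 6], "roll": 0, "jaw": 46}, {"travel": [0, 0, 6], "roll": 0, "jaw": 46}, {"travel": [0, 0, 0], "roll": 0, "jaw": 46}, {"travel": [0, 0, 0], "roll": 0, "jaw": 46}])

```text
clock: 28.15
tool_pos: [0.6123, -0.0108, 0.0656]
orientation: [-180.0, -0.0, 0.0]
force: [0.3, -0.5, -2.0]
opening: 0.0512
gripper_force: 30.0
```

apply_moves(targets=[{"travel": [-0.5, 0, 10], "roll": 0, "jaw": 46}, {"travel": [0, 0, 8], "roll": 0, "jaw": 46}, {"travel": [0, 0, 4], "roll": 0, "jaw": 46}, {"travel": [0, 0, 2], "roll": 0, "jaw": 46}, {"travel": [0, 0, 1], "roll": 0, "jaw": 46}, {"travel": [0, 0, 0], "roll": 0, "jaw": 46}, {"travel": [0, 0, 0], "roll": 0, "jaw": 46}])

```text
clock: 28.85
tool_pos: [0.6118, -0.0109, 0.0405]
orientation: [-180.0, -0.0, 0.0]
force: [-0.4, 0.6, -1.9]
opening: 0.0517
gripper_force: 30.0
```

Just above the seat; lower 0.7 mm, release and rise.

apply_moves(targets=[{"travel": [0, 0, 0.7], "roll": 0, "jaw": 46}, {"travel": [0, 0, 0], "roll": 0, "jaw": 57}, {"travel": [0, 0, 0], "roll": 0, "jaw": 67}, {"travel": [0, 0, 0], "roll": 0, "jaw": 77}, {"travel": [0, 0, 0], "roll": 0, "jaw": 77}, {"travel": [0, 0, -40], "roll": 0, "jaw": 87}, {"travel": [0, 0, -45], "roll": 0, "jaw": 87}, {"travel": [0, 0, -45], "roll": 0, "jaw": 87}, {"travel": [0, 0, -30], "roll": 0, "jaw": 87}, {"travel": [0, 0, 0], "roll": 0, "jaw": 87}])

```text
clock: 29.85
tool_pos: [0.6142, -0.0106, 0.2053]
orientation: [-179.9, -0.5, 0.1]
force: [-0.5, 0.2, -1.0]
opening: 0.0869
gripper_force: 0.0
```

apply_moves(targets=[{"travel": [0, 0, 0], "roll": 0, "jaw": 87}, {"travel": [0, 0, 0], "roll": 0, "jaw": 87}])

```text
clock: 30.05
tool_pos: [0.6108, -0.011, 0.1984]
orientation: [180.0, 0.1, -0.0]
force: [-0.9, 0.3, -0.0]
opening: 0.0871
gripper_force: 0.0
```

Run:
```python
from h import *
T,im=snap('wrist','w_c4.png'); h=cv2.cvtColor(im,cv2.COLOR_RGB2HSV); uv=pix(T,[[.611+.018,-.011,.03]])[0]
c=blob((h[...,2]<125)&(h[...,1]<38),uv);print(T[:3,3],uv,c.min(0),c.max(0),ring(T,c,.030,.026,(.611,-.011)))
go([.423,.302,.15],0)
```

```text
[ 0.61083612 -0.01096633  0.19844964] [252.19160132 155.14752692] [214 129] [293 201] (array([ 0.61183062, -0.0113515 ]), np.float64(0.0004312373697470127))
travel [-187.7 -313.1   48.5] roll 0.0 | at [ 0.6108 -0.011   0.1981] [1.7998e+02 1.4000e-01 0.0000e+00]
```

apply_moves(targets=[{"travel": [-23.5, -39, 0], "roll": 0, "jaw": 87}, {"travel": [-23.5, -39, 0], "roll": 0, "jaw": 87}, {"travel": [-23.5, -39, 0], "roll": 0, "jaw": 87}, {"travel": [-23.5, -39, 0], "roll": 0, "jaw": 87}, {"travel": [-23.5, -39, 0], "roll": 0, "jaw": 87}, {"travel": [-23.5, -39, 0], "roll": 0, "jaw": 87}, {"travel": [-23.5, -39, 0], "roll": 0, "jaw": 87}, {"travel": [-23.5, -39, 0], "roll": 0, "jaw": 87}, {"travel": [0, 0, 25], "roll": 0, "jaw": 87}, {"travel": [0, 0, 25], "roll": 0, "jaw": 87}])

```text
clock: 31.1
tool_pos: [0.4225, 0.3025, 0.1484]
orientation: [-180.0, 0.0, 0.2]
force: [0.4, -0.8, -0.3]
opening: 0.0872
gripper_force: 0.0
```

apply_moves(targets=[{"travel": [0, 0, 0], "roll": 0, "jaw": 87}, {"travel": [0, 0, 0], "roll": 0, "jaw": 87}, {"travel": [0, 0, 0], "roll": 0, "jaw": 87}, {"travel": [0, 0, 0], "roll": 0, "jaw": 87}])

```text
clock: 31.5
tool_pos: [0.4242, 0.3013, 0.1506]
orientation: [-179.9, -0.1, -0.0]
force: [0.3, 0.2, 1.1]
opening: 0.0871
gripper_force: 0.0
```

Run:
```python
from h import *
T,im=snap('wrist','w_fl.png'); m=dark(im); uv=pix(T,[[.423+.024,.302,.008]])[0]
c=blob(m,uv);print(T[:3,3],uv,c.min(0),c.max(0));p=ring(T,c,.008,.032,(.423,.302));print(p)
go([*p[0],.033],0)
```

```text
[0.42418728 0.3012743  0.1506276 ] [251.43889118 155.07843044] [214 150] [287 222]
(array([0.42127463, 0.30317267]), np.float64(0.00043703724571646647))
travel [ -2.9  -1.8 117.5] roll -0.0 | at [0.4241 0.3012 0.1505] [-1.7993e+02 -6.0000e-02 -2.0000e-02]
```

apply_moves(targets=[{"travel": [-2.8, -1.8, 40], "roll": 0, "jaw": 87}, {"travel": [0, 0, 45], "roll": 0, "jaw": 80}, {"travel": [0, 0, 23], "roll": 0, "jaw": 70}, {"travel": [0, 0, 8], "roll": 0, "jaw": 60}, {"travel": [0, 0, 0], "roll": 0, "jaw": 55}, {"travel": [0, 0, 0], "roll": 0, "jaw": 55}, {"travel": [0, 0, 0], "roll": 0, "jaw": 55}])

```text
clock: 32.25
tool_pos: [0.4215, 0.3038, 0.0352]
orientation: [-179.9, -0.1, 0.0]
force: [0.4, 0.4, -0.2]
opening: 0.0557
gripper_force: 0.0
```

Run:
```python
from h import *
go([.4213,.3032,.0325],0)
```

```text
travel [-0.2  0.7  2.7] roll 0.0 | at [0.4215 0.3038 0.0352] [-1.7986e+02 -1.0000e-01  2.0000e-02]
```

apply_moves(targets=[{"travel": [0, 0.6, 2.6], "roll": 0, "jaw": 55}, {"travel": [0, 0, 0], "roll": 0, "jaw": 30}, {"travel": [0, 0, 0], "roll": 0, "jaw": 30}, {"travel": [0, 0, 0], "roll": 0, "jaw": 30}, {"travel": [0, 0, 0], "roll": 0, "jaw": 30}, {"travel": [0, 0, 0], "roll": 0, "jaw": 30}, {"travel": [0, 0, 0], "roll": 0, "jaw": 30}])

```text
clock: 32.95
tool_pos: [0.4209, 0.3025, 0.0312]
orientation: [-180.0, -0.0, 0.0]
force: [-0.8, 0.4, 2.8]
opening: 0.0352
gripper_force: 30.0
```

apply_moves(targets=[{"travel": [0, 0, -20], "roll": 0, "jaw": 30}, {"travel": [0, 0, -40], "roll": 0, "jaw": 30}, {"travel": [0, 0, -50], "roll": 0, "jaw": 30}, {"travel": [0, 0, -20], "roll": 0, "jaw": 30}, {"travel": [0, 0, 0], "roll": 0, "jaw": 30}, {"travel": [0, 0, 0], "roll": 0, "jaw": 30}, {"travel": [0, 0, 0], "roll": 0, "jaw": 30}])

```text
clock: 33.65
tool_pos: [0.4199, 0.3013, 0.1593]
orientation: [179.9, 0.1, -0.0]
force: [0.2, 0.6, -1.6]
opening: 0.0352
gripper_force: 30.0
```

Run:
```python
from h import *
go([.6115,-.0112,.16],0)
```

```text
travel [191.6 312.5  -0.4] roll -0.0 | at [0.4199 0.3013 0.1593] [ 1.7987e+02  1.2000e-01 -1.0000e-02]
```

apply_moves(targets=[{"travel": [23.8, 39.2, 0], "roll": 0, "jaw": 30}, {"travel": [23.8, 39.2, 0], "roll": 0, "jaw": 30}, {"travel": [23.8, 39.2, 0], "roll": 0, "jaw": 30}, {"travel": [23.8, 39.2, 0], "roll": 0, "jaw": 30}, {"travel": [23.8, 39.2, 0], "roll": 0, "jaw": 30}, {"travel": [23.8, 39.2, 0], "roll": 0, "jaw": 30}, {"travel": [23.8, 39.2, 0], "roll": 0, "jaw": 30}, {"travel": [23.8, 39.2, 0], "roll": 0, "jaw": 30}, {"travel": [0, 0, 0], "roll": 0, "jaw": 30}, {"travel": [0, 0, 0], "roll": 0, "jaw": 30}])

```text
clock: 34.65
tool_pos: [0.6105, -0.0128, 0.1584]
orientation: [179.9, 0.2, -0.2]
force: [-0.1, 1.3, -3.1]
opening: 0.0353
gripper_force: 30.0
```

apply_moves(targets=[{"travel": [0, 0, 0], "roll": 0, "jaw": 30}, {"travel": [0, 0, 0], "roll": 0, "jaw": 30}, {"travel": [0, 0, 0], "roll": 0, "jaw": 30}])

```text
clock: 34.95
tool_pos: [0.6108, -0.0103, 0.1609]
orientation: [-180.0, 0.0, 0.1]
force: [-0.5, 0.2, -2.2]
opening: 0.0354
gripper_force: 30.0
```

Run:
```python
from h import *
go([.6115,-.0112,.0620],0)
T,im=snap('wrist','w_h5.png'); m=dark(im); z=T[2,3]-.0235
uv=pix(T,[[T[0,3]+.024,T[1,3],z]])[0]
c=blob(m,uv);print(uv,c.min(0),c.max(0))
# held disc: front (upper-image) arc = bottom edge of disc
P=ray('wrist',T,c,z-.008);k=P[:,0]>T[0,3]+.008;print(circ(P[k]),k.sum())
```

```text
travel [ 0.7  0.9 98.9] roll 0.1 | at [ 0.6108 -0.0103  0.1609] [-1.8e+02  1.0e-02  1.1e-01]
[251.75795075 191.59205073] [  0 152] [511 383]
(array([0.62041582, 0.01979851]), np.float64(0.041956085645984305)) 276
```

apply_moves(targets=[{"travel": [0.5, 0.8, 25], "roll": 0, "jaw": 30}, {"travel": [0, 0, 30], "roll": 0, "jaw": 30}, {"travel": [0, 0, 12], "roll": 0, "jaw": 30}, {"travel": [0, 0, 6], "roll": 0, "jaw": 30}, {"travel": [0, 0, 6], "roll": 0, "jaw": 30}, {"travel": [0, 0, 6], "roll": 0, "jaw": 30}, {"travel": [0, 0, 4], "roll": 0, "jaw": 30}, {"travel": [0, 0, 0], "roll": 0, "jaw": 30}, {"travel": [0, 0, 0], "roll": 0, "jaw": 30}])

```text
clock: 35.9
tool_pos: [0.6119, -0.0121, 0.0723]
orientation: [-180.0, -0.0, 0.0]
force: [-0.1, 0.1, -2.3]
opening: 0.0351
gripper_force: 30.0
```

apply_moves(targets=[{"travel": [-0.3, -0.5, 5], "roll": 0, "jaw": 30}, {"travel": [0, 0, 3], "roll": 0, "jaw": 30}, {"travel": [0, 0, 1.5], "roll": 0, "jaw": 30}, {"travel": [0, 0, 0.5], "roll": 0, "jaw": 30}, {"travel": [0, 0, 0], "roll": 0, "jaw": 30}, {"travel": [0, 0, 0], "roll": 0, "jaw": 30}])

```text
clock: 36.5
tool_pos: [0.6115, -0.0116, 0.0621]
orientation: [180.0, -0.0, 0.0]
force: [-0.8, -0.1, -2.1]
opening: 0.0352
gripper_force: 30.0
```

apply_moves(targets=[{"travel": [0, 0, 0.4], "roll": 0, "jaw": 30}, {"travel": [0, 0, 0], "roll": 0, "jaw": 42}, {"travel": [0, 0, 0], "roll": 0, "jaw": 52}, {"travel": [0, 0, 0], "roll": 0, "jaw": 62}, {"travel": [0, 0, 0], "roll": 0, "jaw": 72}, {"travel": [0, 0, -30], "roll": 0, "jaw": 80}, {"travel": [0, 0, -45], "roll": 0, "jaw": 87}, {"travel": [0, 0, -45], "roll": 0, "jaw": 87}, {"travel": [-20, 0, -30], "roll": 0, "jaw": 87}, {"travel": [0, 0, 0], "roll": 0, "jaw": 87}])

```text
clock: 37.5
tool_pos: [0.5924, -0.0114, 0.2171]
orientation: [-179.9, -0.5, 0.0]
force: [-0.1, -0.1, -0.1]
opening: 0.0868
gripper_force: 0.0
```

apply_moves(targets=[{"travel": [0, 0, 0], "roll": 0, "jaw": 87}, {"travel": [0, 0, 0], "roll": 0, "jaw": 87}, {"travel": [0, 0, 0], "roll": 0, "jaw": 87}])

```text
clock: 37.8
tool_pos: [0.591, -0.0117, 0.2101]
orientation: [180.0, 0.1, 0.0]
force: [0.6, -0.3, 0.8]
opening: 0.0873
gripper_force: 0.0
```

Run:
```python
from h import *
T,im=snap('wrist','w_c5.png');s=ctrl.snapshot('scene')
a=cv2.resize(s[140:260,140:440,::-1],(750,300),interpolation=cv2.INTER_CUBIC)
b=cv2.resize(im[0:220,:,::-1],(750,300))
cv2.imwrite('pics/fin.png',np.vstack([a,b]))
h=cv2.cvtColor(im,cv2.COLOR_RGB2HSV);c=blob((h[...,2]<125)&(h[...,1]<38),pix(T,[[.635,-.011,.038]])[0]);print(c.min(0),c.max(0),ring(T,c,.038,.032,(.6115,-.011)))
```

```text
[216 108] [287 186] (array([ 0.61128238, -0.01170597]), np.float64(0.0007678815799733474))
```

View pics/fin.png

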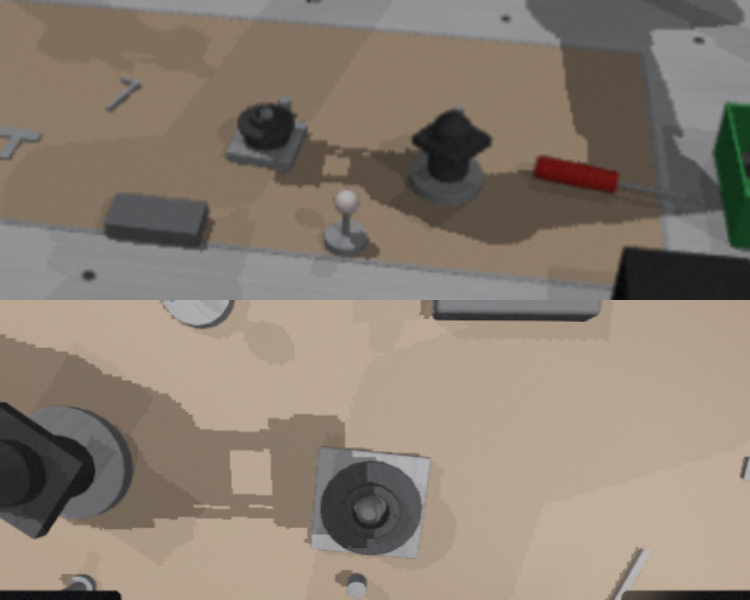

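The last picture shows both stacks complete. The sleeve, plate and cap stand on the round post at about (450,150), and the collar and flange on the square post at about (267,125) above and (370,510) below. The sphere stands at (346,205). Everything sits flat and is released.

```bash
python3 -c "
from plant import ctrl
print(ctrl.close_job())"
```

```text
the job is handed in; nothing more can be done
None
```

The job is handed in: sleeve, square plate and cone cap are on the round-foot post, collar and hub-up flange on the square-foot post, all released and flat in the last pictures, and the reference sphere is still standing on its stand (about 38 s of the 120 s used).

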